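# Close the end-plug mould and hold it shut

## Robot

A 6-joint arm with a two-finger parallel gripper is mounted at the origin on the work surface. World frame = base frame: x ahead of the robot, y to its left, z up, the work surface at z = 0. Lengths are in m, angles in rad, forces in N, time in s.
With the tool pointing down it reaches from about 0.325 to 1 m from the base axis. Payload 5.1 kg.
Tool frame: the origin (TCP) lies between the finger pads; the fingertips stand tip_reach ahead of it and the grasp point (between the pads) lies 2 mm behind it (tip_reach is the distance from the TCP to the fingertips, in m); z points along the fingers, y is the line along which they close (so a half turn about z gives the same grasp; the last joint's range is limited). The gripper opens to 85 mm and grips with 20 to 120 N. Pads are 22 mm wide; open, the fingers measure 114 mm over their backs; the gripper's body (76 mm by 85 mm) begins 54 mm behind the grasp point. The pads swing forward as they close: fully open they stand 13 mm farther back than shut.
Start: joints at [1.116, 0.124, 1.65, -0, 1.367, -0.083], TCP at [0.236, 0.606, 0.224] pointing down, gripper open.
Joint ranges: [-2.61, 2.61], [-1.02, 2.33], [0.03, 2.71], [-1.35, 4.49], [0.32, 2.68], [-2.91, 2.91]. Speed limits (rad/s): [2.57, 2.57, 3.14, 3.14, 3.14, 3.14].

## Interface

Orientations are given as [roll, pitch, yaw] about the fixed x, y, z axes, in that order (R = Rz(yaw) Ry(pitch) Rx(roll)).
In Python, from cell import * gives the robot as it stands.
- The arm moves only by the tool arm_command, never from a script. Its argument "rows" is a list of rows, each a list of 6 numbers: the shift along the tool's x, y, z as a fraction of full scale, then the turn, a rotation vector about the tool's x, y, z as a fraction of full scale. A call has 1 to 10 rows; each row shifts and turns the commanded pose from where the row before left it, along the tool's axes as they then stand; what a row does not reach is not made up. Full scale, the value 1, is 0.03 m for a shift and 5 degrees for a turn. A row lasts 1/8 s, in which the tool goes at most 62.5 mm and 10.7 degrees, less where a joint would pass 70% of its speed; a pose out of reach is approached as far as the arm can. A call with a number of a shift or a turn outside -1 to 1 is refused whole. A call with a gripper value outside its range is refused whole. "gripper" is the opening, from 0 (shut) to 1 (fully open), set as the call begins (left out, the last holds). The fingers move at their own pace and stop on an object; the grip force is fixed at half the most. Time passes only in rows, so rows that do not move let the fingers close. It gives the time, the measured TCP pose, the force, the opening and the grip force at its end, in the units of the state.
- get_obs(): the state, without advancing time (a new reading comes with each control period).
- read_camera(name): name is "side" or "top"; returns the picture (384x512x3 uint8, blue, green, red); there is no depth.
- camera_params(name): a dict with "K" (3x3 intrinsics, pixels), "R" (3x3) and "t" (3): a world point X has camera coordinates R X + t. Camera axes: x right, y down, z forward; pixel columns grow to the right and rows downward; lengths in m; the calibration is good to about 2 mm. A picture is of the moment at which its call begins. camera_params takes no time and is no camera call.
- close_job(): hands the job in; it is judged then, once.
Trained networks look in the newest picture that a camera, given by its name, has taken for a name from the list of things; names that differ only in an ending like _2 or _b are one class to them, and where a whole thing is asked for, a point or a joint stands for the part that bears it (a point fixed in the world has none). Each returns a list of dicts, best first, with "confidence" (0 to 1); they miss things now and then, are a little off and sometimes report something else, mostly with a low value. They report only what shows in the picture. A call takes as long as a camera call.
- outline_of(camera, query): "mask" (384x512 bool, what is visible of it) and "bbox" ([centre column, centre row, width, height] in pixels, round what is visible of it).
The state is a dict: "time": time; "qpos": joint angles; "qvel": joint speeds; "tau": joint torques, N m; "position": TCP position; "ee_rot": TCP orientation; "ft_force": force on the tool from outside, world axes, zero at the start; "moment": the same for the moment, N m; "opening": finger opening in m; "gripper_force": force on a finger pad.
Only numpy, scipy, OpenCV 4.12 (cv2) and the standard library are available. Lean on these libraries where they do the work, as an engineer would, in place of code of your own. Each camera call takes 0.05 s, during which the arm holds its last target. There are 200 camera calls.

## Task

Finish loading the four-pocket rubber mould: set the two loose grey handlebar end plugs stem down in the two empty pockets, heads flat on the face, so that the four stand in two neat rows. Then take the aluminium cover by its grip, lower it over the mould with its edges in line with the mould's and feel for the centre pin until it drops on, and press it down fully shut against the spring. Finish while still gripping the cover and pressing it shut, so that I can put the clamp on; leave the other things on the cart where they are.

Things in the scene. Friction and masses are not known exactly. Their poses are not given: they have to be found in the camera images.
- mould: fixed four-pocket rubber mould: an aluminium block 130 x 130 mm on a 144 x 144 mm dark electric hot plate, its flat upper face 52 mm above the cart top. Origin: centre of the underside; x and y run parallel to its sides; it may stand at any yaw. Four round pockets 22 mm wide and 21 mm deep lie at (+-30, +-30) mm from its centre; a steel pin stands in its centre
- pin_tip (a point): nose of the mould's centre pin, 21 mm above the face (73 mm above the cart). The pin is 12 mm thick and tapers over its last 8 mm to a 5 mm nose; the cover hides it as it comes down
- collar (a joint): sprung collar round the pin, 24 mm wide: how far it is pushed down, 0 (its top 8 mm above the face) to 0.008 m (flush with the face). It starts to yield at 6 N and takes 16 N to push flush; the cover's own weight, about 5 N, does not sink it, so shutting takes a push of 10 to 13 N on the cover
- mould_face (a point): centre of the mould's face, on the pin's axis at the height of the face (52 mm)
- pocket_a (a point): centre of the mouth of an empty pocket, at the height of the face, at (+30, +30) mm in the mould's axes
- pocket_b (a point): centre of the mouth of the other empty pocket, at (+30, -30) mm in the mould's axes
- pocket_c (a point): centre of the mouth of the pocket that already holds plug_c, at (-30, +30) mm in the mould's axes
- pocket_d (a point): centre of the mouth of the pocket that already holds plug_d, at (-30, -30) mm in the mould's axes
- plug_a: loose grey rubber handlebar end plug, mushroom shaped, standing on its stem: stem 18 mm thick and 18 mm long, on top of it a head 30 mm across and 10 mm thick; 28 mm tall in all, 20 g. Origin: centre of the stem's foot; z points up to the head. Seated, its head lies on the mould's face and its origin 18 mm below it
- plug_b: the other loose plug, like plug_a
- plug_c: a plug like plug_a, already seated in pocket_c
- plug_d: a plug like plug_a, already seated in pocket_d
- cover: loose aluminium cover, 130 x 130 mm, about 0.5 kg, standing on its skirt on the cart. Origin: centre of its underside; the plate's top is 19 mm above it. Beneath, 13 mm deep compartments clear the plug heads. Every quarter turn fits the mould. On the pin but not pressed it rides on the collar, origin 8 mm above the mould's face; shut, its origin is at the height of the face
- cover_grip (a point): grip point on the cover, 47 mm above its origin, on its axis. The grip is a flat cast web 80 mm long along the cover's x and 12 mm thick along its y, from 26 to 58 mm above the cover's origin; below it is a 32 mm square boss
- cover_bore (a point): centre of the mouth of the cover's bore, same point as the cover's origin: a blind hole 15 mm wide and 24 mm deep from below, in the boss, for the mould's pin; not seen from above
- adaptor: bystander: copper pump adaptor, 18 mm across and 28 mm tall, standing near the loose plugs; origin under its centre
- kickstand_foot: bystander: chrome kickstand foot, 60 x 36 mm plate with a 20 mm tube, 40 mm tall; origin under its centre
- tyre_lever: bystander: chunky orange plastic tyre lever, 150 mm long, lying flat; origin near its middle
- solution_tin: bystander: tin, 60 mm across and 75 mm tall; origin under its centre
- spanner: bystander: steel spanner 170 mm long, lying flat
- g_clamp: bystander: small grey G-clamp, 120 mm long, lying flat

How it is judged:
On the way, in this order (a step that is already met when the one before it is completed fails the run):
1. all four plugs stand seated in the mould's pockets, two by two, and let go ((((horizontal distance between plug_a and pocket_a below 0.004 m and z of plug_a in the frame of pocket_a below -0.0155 m and angle between plug_a's own z axis and vertical below 0.12 rad) and (horizontal distance between plug_b and pocket_b below 0.004 m and z of plug_b in the frame of pocket_b below -0.0155 m and angle between plug_b's own z axis and vertical below 0.12 rad)) or ((horizontal distance between plug_a and pocket_b below 0.004 m and z of plug_a in the frame of pocket_b below -0.0155 m and angle between plug_a's own z axis and vertical below 0.12 rad) and (horizontal distance between plug_b and pocket_a below 0.004 m and z of plug_b in the frame of pocket_a below -0.0155 m and angle between plug_b's own z axis and vertical below 0.12 rad))) and horizontal distance between plug_c and pocket_c below 0.004 m and z of plug_c in the frame of pocket_c below -0.0155 m and angle between each of plug_c, plug_d's own z axis and vertical below 0.12 rad and horizontal distance between plug_d and pocket_d below 0.004 m and z of plug_d in the frame of pocket_d below -0.0155 m and contact force between the fingers and plug_a below 0.5 N and contact force between the fingers and plug_b below 0.5 N), for 0.2 s.
2. the cover has dropped onto the centre pin, down to the spring collar (horizontal distance between cover and mould_face below 0.004 m and angle between cover's own z axis and vertical below 0.1 rad and z of cover in the frame of mould_face below 0.0095 m).
At the end, for the whole second after the job is handed in: Four plugs upright in their pockets (4 mm sideways, heads within 2.5 mm of the face); cover on the pin (4 mm), in line with the mould and level (0.10 rad each), pressed to within 1.8 mm of fully shut, still, and the fingers on it with over 3 N ((((horizontal distance between plug_a and pocket_a below 0.004 m and z of plug_a in the frame of pocket_a below -0.0155 m and angle between plug_a's own z axis and vertical below 0.12 rad) and (horizontal distance between plug_b and pocket_b below 0.004 m and z of plug_b in the frame of pocket_b below -0.0155 m and angle between plug_b's own z axis and vertical below 0.12 rad)) or ((horizontal distance between plug_a and pocket_b below 0.004 m and z of plug_a in the frame of pocket_b below -0.0155 m and angle between plug_a's own z axis and vertical below 0.12 rad) and (horizontal distance between plug_b and pocket_a below 0.004 m and z of plug_b in the frame of pocket_a below -0.0155 m and angle between plug_b's own z axis and vertical below 0.12 rad))) and horizontal distance between plug_c and pocket_c below 0.004 m and z of plug_c in the frame of pocket_c below -0.0155 m and angle between each of plug_c, plug_d's own z axis and vertical below 0.12 rad and horizontal distance between plug_d and pocket_d below 0.004 m and z of plug_d in the frame of pocket_d below -0.0155 m and horizontal distance between cover and mould_face below 0.004 m and angle between cover's own z axis and vertical below 0.1 rad and (angle between the x axis of cover and the x axis of mould, either way round below 0.1 rad or angle between the x axis of cover and the y axis of mould, either way round below 0.1 rad) and z of cover in the frame of mould_face below 0.0018 m and contact force between the fingers and cover above 3 N and linear speed of cover below 0.03 m/s); the arm keeps its last pose, push and grip.
It fails at once if a bystander (adaptor, kickstand foot, tyre lever, tin, spanner, G-clamp) is pushed more than 25 mm (distance of any of adaptor, kickstand_foot, tyre_lever, solution_tin, spanner, g_clamp from where it was at the start of the episode above 0.025 m).
It fails at once if a bystander is knocked over (angle between any of adaptor, kickstand_foot, tyre_lever, solution_tin, spanner, g_clamp's own z axis and vertical above 0.5 rad).
It also fails if it takes over 59 s, if anything falls off the work surface, if the arm or the gripper's body presses on something with over 40 N, if the wrist force passes 120 N, or if a joint passes its speed limit or range.

## Working session

There is one attempt and no reset: what is moved stays moved. The work goes in short steps, Python scripts to look and compute and a tool call to move; the robot and the scene stay as the last step left them, time stands still between calls to the robot, and variables do not carry over. Pictures are saved under pics/ and viewed, at most 10 in all, crops included, and the job is handed in when it is done.

Besides the shell and the picture viewer there is one more tool, called after "Call:" by a JSON object that holds its "method" and its "body", one argument or row to a line. arm_command: Moves the arm, as the interface text tells. Shift numbers are shares of 0.03 m and turn numbers shares of 5 degrees, none past 1 either way. Its arguments: {"type":"object","properties":{"rows":{"type":"array"},"gripper":{"type":"number"}},"required":["rows"]}

```bash
mkdir -p pics && ls && python3 - <<'E'
from cell import *
import cv2
for n in("top","side"):
    cv2.imwrite(f"pics/{n}0.png",read_camera(n))
    p=camera_params(n);print(n,p["K"],p["R"],p["t"])
o=get_obs();print({k:o[k] for k in("time","position","ee_rot","opening","ft_force")})
E
```

```text
pics
top [[420.17532688   0.         252.2738616 ]
 [  0.         420.17532688 192.29331672]
 [  0.           0.           1.        ]] [[ 0.01662613 -0.99951336  0.02639339]
 [-0.99753653 -0.0183809  -0.06769803]
 [ 0.06815022 -0.02520282 -0.99735669]] [-0.04440258  0.50478946  1.1626745 ]
side [[449.03045761   0.         256.58222997]
 [  0.         449.03045761 198.32329567]
 [  0.           0.           1.        ]] [[-0.98527836 -0.16961347  0.02139698]
 [-0.12612917  0.63671456 -0.76071414]
 [ 0.1154036  -0.75221396 -0.64873428]] [0.4924159  0.15693792 1.15137487]
{'time': 0.1, 'position': array([0.23588308, 0.60505706, 0.22316776]), 'ee_rot': array([-3.13968113e+00, -2.06261582e-04,  2.76979811e+00]), 'opening': 0.08548107279227671, 'ft_force': array([-0.38799258,  0.48951288,  0.21218292])}
```

View pics/top0.png

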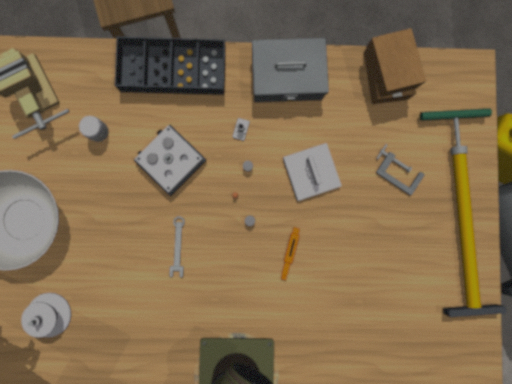

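View pics/side0.png

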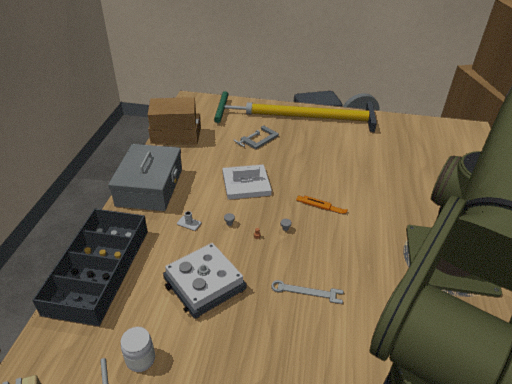

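```bash
cat > h.py <<'E'
from cell import *
import numpy as np, cv2
from scipy.optimize import least_squares
P={n:camera_params(n) for n in("top","side")}
def proj(n,X):
    p=P[n];c=np.atleast_2d(X)@np.array(p["R"]).T+np.array(p["t"]);q=c@np.array(p["K"]).T
    return q[:,:2]/q[:,2:]
def cen(m):
    v,u=np.nonzero(m);return np.array([u.mean(),v.mean()])
def ray(n,uv,z):
    p=P[n];R=np.array(p["R"]);C=-R.T@np.array(p["t"]);d=R.T@np.linalg.solve(p["K"],[*uv,1]);return C+d*(z-C[2])/d[2]
def circ(r,z):
    a=np.arange(0,2*np.pi,.1);return np.c_[r*np.cos(a),r*np.sin(a),0*a+z]
def hullcen(n,pts):
    h=cv2.convexHull((proj(n,pts)*64).astype(np.float32));m=cv2.moments(h);return np.array([m["m10"],m["m01"]])/m["m00"]/64
E
python3 - <<'E'
from h import *
im={n:read_camera(n) for n in P}
for q in("plug_a","mould","cover","adaptor","cover_grip"):
    for n in P:
        r=outline_of(n,q)
        for i,d in enumerate(r):
            print(n,q,round(d["confidence"],2),np.round(d["bbox"],1),d["mask"].sum(),cen(d["mask"]).round(2))
            np.save(f"m_{n}_{q}_{i}.npy",d["mask"])
a=cv2.resize(im["top"][115:240,125:350],None,fx=3.5,fy=3.5,interpolation=cv2.INTER_CUBIC)
cv2.imwrite("pics/topc.png",a)
a=cv2.resize(im["side"][150:320,150:360],None,fx=3.5,fy=3.5,interpolation=cv2.INTER_CUBIC)
cv2.imwrite("pics/sidec.png",a)
for n in P:cv2.imwrite(f"{n}.png",im[n])
E
```

```text
top plug_a 0.67 [166.9 142.8  15.3  11.6] 121 [168.12 143.24]
top plug_a 0.61 [153.1 158.1  14.1  11. ] 87 [151.97 158.16]
top plug_a 0.55 [250.7 221.    8.8   9.8] 74 [249.62 220.26]
side plug_a 0.71 [185.2 268.   14.3  10.6] 133 [184.96 266.64]
side plug_a 0.65 [200.8 284.1  13.8  15.9] 148 [199.15 283.8 ]
side plug_a 0.6 [286.3 224.4   8.8   6.7] 96 [285.47 224.01]
side plug_a 0.42 [230.4 219.8   7.2  10.8] 92 [229.27 219.08]
top mould 0.22 [247.  221.1  10.8   6. ] 77 [249.56 220.74]
side mould 0.94 [204.6 281.4  83.9  73.6] 3446 [203.93 280.2 ]
top cover 0.63 [312.1 170.7  58.   60.2] 2107 [311.77 171.78]
side cover 0.95 [247.3 181.8  50.   36.2] 1399 [246.45 181.78]
side cover 0.59 [206.4 281.1  88.6  75.5] 3593 [203.39 279.9 ]
top adaptor 0.47 [169.4 161.1  72.6  69.3] 2552 [170.43 160.45]
top cover_grip 0.78 [311.5 174.2  60.   55.1] 2181 [311.75 171.56]
side cover_grip 0.73 [247.8 182.6  46.3  37.2] 1344 [245.95 181.71]
```

View pics/topc.png

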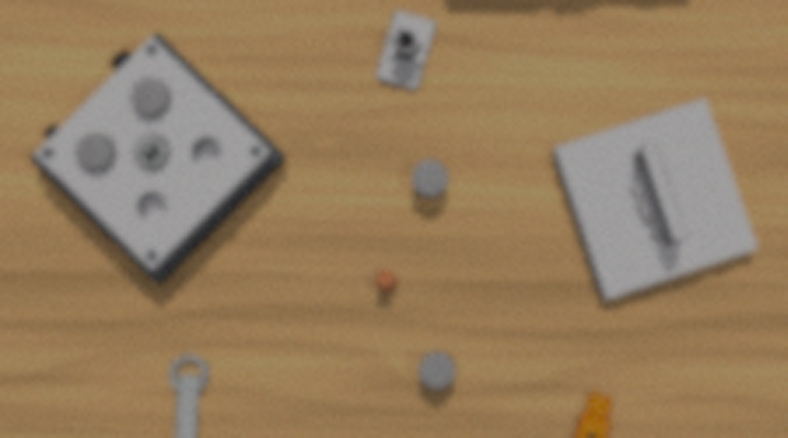

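View pics/sidec.png

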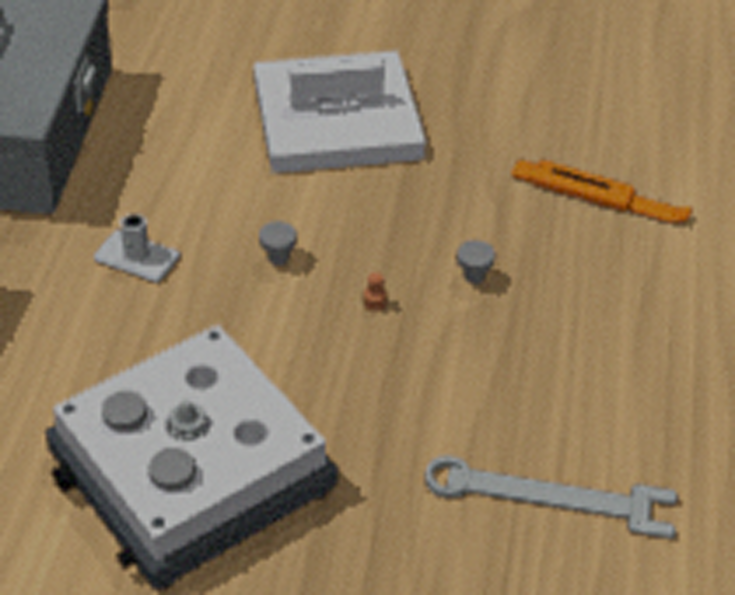

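```bash
cat >> h.py <<'E'
from scipy.ndimage import map_coordinates
from scipy.optimize import minimize
def sq(x,y,yaw,z,h=.065,k=40):
    s=np.linspace(-.93,.93,k);o=np.ones(k)
    pts=np.r_[np.c_[o,s],np.c_[-o,s],np.c_[s,o],np.c_[s,-o]]
    c,si=np.cos(yaw),np.sin(yaw);R=np.array([[c,-si],[si,c]])
    f=lambda hh:np.c_[(np.sign(pts)*np.where(abs(pts)==1,hh,abs(pts)*h))@R.T+[x,y],np.full(4*k,z)]
    return f(h-.0025),f(h+.0025)
def fitsq(im,n,x,y,yaw,z):
    g=cv2.GaussianBlur(im.min(2).astype(float),(0,0),.6)
    S=lambda X:map_coordinates(g,proj(n,X)[:,::-1].T,order=1)
    def cost(p):
        i,o=sq(*p,z);return -np.clip(S(i)-S(o),-20,60).mean()
    best=min((minimize(cost,[x+a,y+b,yaw+w],method="Nelder-Mead",options=dict(initial_simplex=np.array([x+a,y+b,yaw+w])+np.array([[0,0,0],[.006,0,0],[0,.006,0],[0,0,.05]]),xatol=1e-5,fatol=1e-4)) for a in(-.004,0,.004) for b in(-.004,0,.004) for w in(-.05,.05)),key=lambda r:r.fun)
    return best.x,best.fun
def greymask(im,u,v,r=11,s=4,thr=70):
    c=im[v-r:v+r+1,u-r:u+r+1];b=cv2.resize(c,None,fx=s,fy=s,interpolation=cv2.INTER_CUBIC)
    m=(cv2.cvtColor(b,cv2.COLOR_BGR2HSV)[...,1]<thr).astype(np.uint8)
    k,l,st,ce=cv2.connectedComponentsWithStats(m);i=1+np.argmax(st[1:,4])
    return (ce[i]+.5)/s-.5+[u-r,v-r],st[i,4]/s/s
def plugpts(x,y,z0=0):
    return np.r_[circ(.009,z0),circ(.015,z0+.018),circ(.015,z0+.028)]+[x,y,0]
def solveplug(n,c,z0=0):
    x0=ray(n,c,z0+.02)[:2];return least_squares(lambda p:hullcen(n,plugpts(*p,z0))-c,x0).x
E
python3 - <<'E'
from h import *
im={n:cv2.imread(n+".png") for n in P}
for nm,pt,ps in(("far",(248,166),(229,219)),("near",(249,220),(285,224))):
    for n,p in(("top",pt),("side",ps)):
        c,a=greymask(im[n],*p);h=cv2.convexHull(proj(n,plugpts(*solveplug(n,c))).astype(np.float32))
        print(nm,n,c.round(2),round(a),round(cv2.contourArea(h)),solveplug(n,c).round(4))
f=lambda x,y:np.array([(x+.5)/3.5-.5+125,(y+.5)/3.5-.5+115])
cs=[ray("top",f(*p),.052)for p in((155,35),(280,157),(157,272),(35,155))];m=np.mean(cs,0);e=cs[0]-cs[1];y=np.arctan2(e[1],e[0]);print(cs)
for n in P:print("mould",n,fitsq(im[n],n,m[0],m[1],y,.052))
cs=[ray("top",f(*p),.019)for p in((708,98),(757,247),(605,302),(555,150))];m=np.mean(cs,0);e=cs[0]-cs[1];y=np.arctan2(e[1],e[0])
for n in P:print("cover",n,fitsq(im[n],n,m[0],m[1],y,.019))
for n,p in(("top",(152,152)),):
  print("pin",ray(n,f(*p),.065))
g=lambda x,y:np.array([(x+.5)/3.5-.5+150,(y+.5)/3.5-.5+150])
print("pin side",ray("side",g(187,410),.068))
print("adaptor",ray("top",f(386,280),.014), ray("side",g(376,290),.014))
for p in((205,150),(151,205)):print("pk top",ray("top",f(*p),.052))
for p in((202,377),(250,432)):print("pk side",ray("side",g(*p),.052))
for p in((124,410),(171,468)):print("head side",ray("side",g(*p),.060))
for p in((152,98),(96,153)):print("head top",ray("top",f(*p),.060))
E
```

```text
far top [247.43 165.59] 91 94 [ 0.5799 -0.0206]
far side [228.93 218.32] 100 118 [ 0.5808 -0.0238]
near top [249.43 220.57] 92 92 [ 0.4261 -0.0287]
near side [285.46 223.7 ] 100 120 [ 0.4266 -0.0323]
[array([0.68489618, 0.19706517, 0.052     ]), array([0.59058596, 0.09704304, 0.052     ]), array([0.49883362, 0.1899382 , 0.052     ]), array([0.5882566, 0.2870675, 0.052    ])]
mould top (array([0.59193629, 0.19673525, 0.81763286]), np.float64(-46.009064321553936))
mould side (array([0.59245017, 0.19569381, 0.81518942]), np.float64(-51.705631896775415))
cover top (array([ 0.56816008, -0.2034954 ,  0.33910669]), np.float64(-41.990091068552545))
cover side (array([ 0.56900048, -0.20529739,  0.33571212]), np.float64(-45.49935336411557))
pin [0.5905673  0.19431704 0.065     ]
pin side [0.59138809 0.19777487 0.068     ]
adaptor [0.49821749 0.01306482 0.014     ] [0.49685345 0.01107601 0.014     ]
pk top [0.59489112 0.15552738 0.052     ]
pk top [0.55094055 0.19614137 0.052     ]
pk side [0.59343203 0.15416863 0.052     ]
pk side [0.55034178 0.19510208 0.052     ]
head side [0.63428616 0.19893414 0.06      ]
head side [0.59111462 0.2398051  0.06      ]
head top [0.63351083 0.19647504 0.06      ]
head top [0.58963355 0.2382523  0.06      ]
```

```bash
cat >> h.py <<'E'
from scipy.spatial.transform import Rotation as Ro
def go(x,y,z,yaw=None):
    "totals in full-scale units: first turn about tool z, then shift in turned tool axes (tool assumed down)"
    o=get_obs();R=Ro.from_euler("xyz",o["ee_rot"]).as_matrix();w=o["ee_rot"][2]
    yaw=w if yaw is None else yaw
    dt=(w-yaw+np.pi/2)%np.pi-np.pi/2;yaw=w-dt
    Rn=Ro.from_euler("xyz",[np.pi,0,yaw]).as_matrix();d=Rn.T@(np.array([x,y,z])-o["position"])
    tilt=Ro.from_matrix(R.T@Rn).as_rotvec()
    print("t",round(o["time"],2),"pos",o["position"].round(4),"yaw",round(w,3),"turn units",np.degrees(tilt).round(2)/5,"shift units",(d/.03).round(3),"f",o["ft_force"].round(1),"op",round(o["opening"],4),"gf",round(float(o["gripper_force"]),1))
E
python3 - <<'E'
import cell
print([k for k in dir(cell) if k[0]!="_"], getattr(cell,"tip_reach",None))
from h import *
print(get_obs().keys());go(.58,-.021,.1,2.387)
E
```

```text
['Unreachable', 'camera_params', 'close_job', 'get_obs', 'outline_of', 'read_camera', 'tip_reach'] 0.017
dict_keys(['time', 'qpos', 'qvel', 'tau', 'position', 'ee_rot', 'ft_force', 'moment', 'gripper_force', 'opening'])
t 0.7 pos [0.2362 0.6056 0.2243] yaw 2.77 turn units [0.    0.    4.386] shift units [-22.656  -7.365   4.145] f [ 0.  -0.4 -0.2] op 0.0858 gf 0.0
```

Call:
{"method": "arm_command", "body": {
  "rows": [
    [0,0,0,0,0,0.877],
    [0,0,0,0,0,0.877],
    [0,0,0,0,0,0.877],
    [0,0,0,0,0,0.877],
    [0,0,0,0,0,0.877],
    [-1,-0.325,0,0,0,0],
    [-1,-0.325,0,0,0,0],
    [-1,-0.325,0,0,0,0],
    [-1,-0.325,0,0,0,0],
    [-1,-0.325,0,0,0,0]
  ],
  "gripper": 0.7
}}

```text
time: 1.95
position: [0.3125, 0.4664, 0.2245]
ee_rot: [3.141, 0.0, 2.387]
ft_force: [-0.3, -0.9, -0.3]
opening: 0.0598
gripper_force: 0.0
```

Call:
{"method": "arm_command", "body": {
  "rows": [
    [-1,-0.325,0.2,0,0,0],
    [-1,-0.325,0.2,0,0,0],
    [-1,-0.325,0.2,0,0,0],
    [-1,-0.325,0.2,0,0,0],
    [-1,-0.325,0.2,0,0,0],
    [-1,-0.325,0.2,0,0,0],
    [-1,-0.325,0.2,0,0,0],
    [-1,-0.325,0.2,0,0,0],
    [-1,-0.325,0.2,0,0,0],
    [-1,-0.325,0.2,0,0,0]
  ]
}}

```text
time: 3.2
position: [0.4644, 0.1899, 0.1644]
ee_rot: [3.141, 0.0, 2.387]
ft_force: [0.2, 0.3, -0.2]
opening: 0.0596
gripper_force: 0.0
```

Call:
{"method": "arm_command", "body": {
  "rows": [
    [-1,-0.325,0.2,0,0,0],
    [-1,-0.325,0.2,0,0,0],
    [-1,-0.325,0.2,0,0,0],
    [-1,-0.325,0.2,0,0,0],
    [-1,-0.325,0.2,0,0,0],
    [-1,-0.325,0.2,0,0,0],
    [-1,-0.325,0.2,0,0,0],
    [0,0,0,0,0,0],
    [0,0,0,0,0,0]
  ]
}}

```text
time: 4.32
position: [0.57, -0.0025, 0.1224]
ee_rot: [3.141, -0.0, 2.387]
ft_force: [0.2, 1.0, 0.4]
opening: 0.0599
gripper_force: 0.0
```

```bash
python3 - <<'E'
from h import *
go(.58,-.021,.036,2.387)
E
```

```text
t 4.33 pos [ 0.57   -0.0025  0.1224] yaw 2.387 turn units [ 0.002 -0.004 -0.   ] shift units [-0.667 -0.221  2.879] f [0.2 1.  0.4] op 0.0599 gf 0.0
```

Call:
{"method": "arm_command", "body": {
  "rows": [
    [-0.667,-0.22,0,0,0,0],
    [0,0,0.7,0,0,0],
    [0,0,0.7,0,0,0],
    [0,0,0.7,0,0,0],
    [0,0,0.4,0,0,0],
    [0,0,0.38,0,0,0],
    [0,0,0,0,0,0],
    [0,0,0,0,0,0]
  ]
}}

```text
time: 5.32
position: [0.5808, -0.0213, 0.0366]
ee_rot: [3.141, 0.001, 2.387]
ft_force: [0.2, -0.3, -1.0]
opening: 0.0594
gripper_force: 0.0
```

Call:
{"method": "arm_command", "body": {
  "rows": [
    [0,0,0,0,0,0],
    [0,0,0,0,0,0],
    [0,0,0,0,0,0],
    [0,0,0,0,0,0],
    [0,0,0,0,0,0]
  ],
  "gripper": 0
}}

```text
time: 5.95
position: [0.5802, -0.0213, 0.0359]
ee_rot: [3.142, 0.0, 2.387]
ft_force: [-0.9, -0.1, 0.3]
opening: 0.0003
gripper_force: 0.0
```

```bash
python3 - <<'E'
from h import *
go(.58,-.021,.036,2.387)
a=read_camera("side")[130:300,150:360]
cv2.imwrite("pics/grasp1.png",cv2.resize(a,None,fx=3.5,fy=3.5,interpolation=cv2.INTER_CUBIC))
E
```

```text
t 5.95 pos [ 0.5802 -0.0213  0.0359] yaw 2.387 turn units [0.    0.    0.002] shift units [ 0.011  0.002 -0.002] f [-0.9 -0.1  0.3] op 0.0003 gf 0.0
```

View pics/grasp1.png

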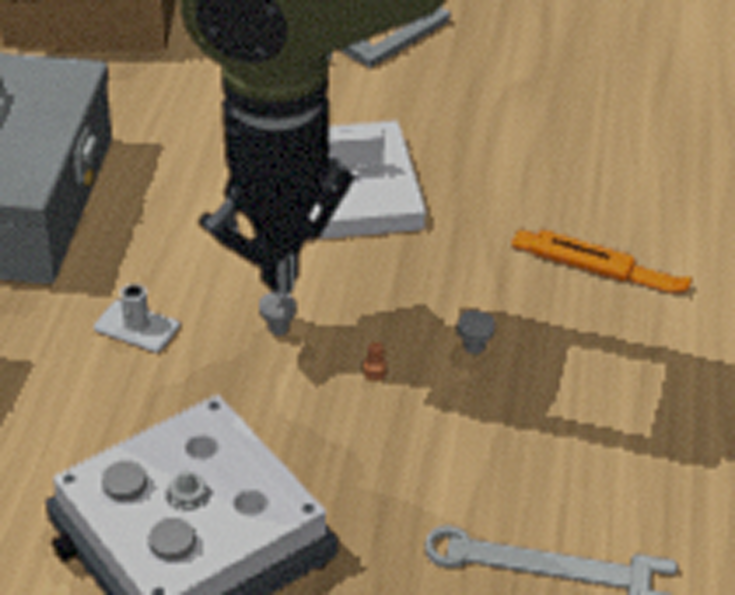

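```bash
python3 - <<'E'
from h import *
for z in(.019,.024,.028,.032,.036,.04):print(z,proj("side",[.5802,-.0213,z]),proj("side",[.5802,-.0213-.018,z]))
c,a=greymask(read_camera("side"),229,221);print(c,a)
E
```

```text
0.019 [[228.94166591 218.80558846]] [[230.35409971 214.41602599]]
0.024 [[228.90751923 217.45877024]] [[230.32404596 213.07245158]]
0.028 [[228.88007075 216.37614309]] [[230.29988881 211.99248874]]
0.032 [[228.85250489 215.28888614]] [[230.27562949 210.90795846]]
0.036 [[228.82482089 214.19696963]] [[230.25126736 209.8188317 ]]
0.04 [[228.79701799 213.10036354]] [[230.22680176 208.72507917]]
[229.15750653 217.11690601] 119.6875
```

```bash
python3 - <<'E'
from h import *
a=read_camera("side");b=cv2.imread("side.png")
cv2.imwrite("pics/g1z.png",np.hstack([cv2.resize(x[190:236,210:246],None,fx=11,fy=11,interpolation=cv2.INTER_CUBIC) for x in(a,b)]))
E
```

```text
(no output)
```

View pics/g1z.png

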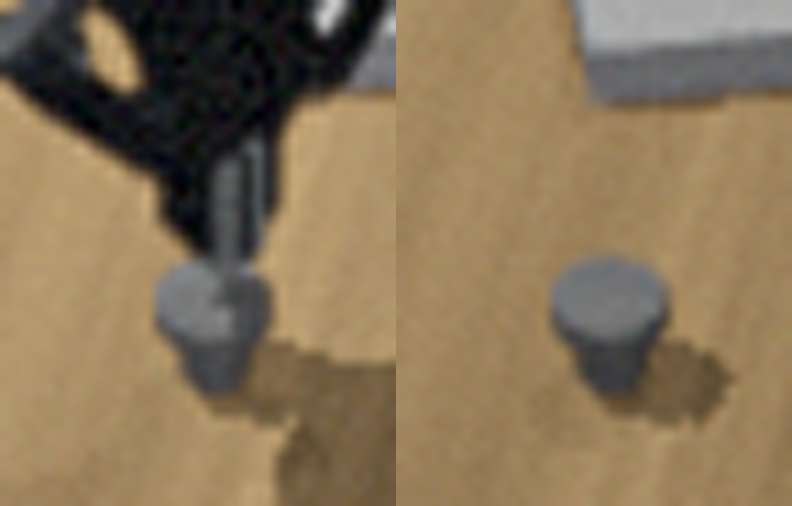

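Call:
{"method": "arm_command", "body": {
  "rows": [
    [0,0,0.1,0,0,0],
    [0,0,0,0,0,0]
  ]
}}

```text
time: 6.35
position: [0.5799, -0.0212, 0.0324]
ee_rot: [-3.141, -0.001, 2.387]
ft_force: [-0.4, 0.4, -0.1]
opening: -0.0002
gripper_force: 0.0
```

Call:
{"method": "arm_command", "body": {
  "rows": [
    [0,0,0.05,0,0,0],
    [0,0,0,0,0,0]
  ]
}}

```text
time: 6.6
position: [0.5801, -0.0212, 0.0312]
ee_rot: [-3.141, -0.0, 2.387]
ft_force: [-0.0, 0.4, -1.0]
opening: 0.0003
gripper_force: 0.0
```

Call:
{"method": "arm_command", "body": {
  "rows": [
    [0,0,0.05,0,0,0],
    [0,0,0,0,0,0]
  ]
}}

```text
time: 6.85
position: [0.5801, -0.0213, 0.0298]
ee_rot: [-3.141, -0.0, 2.387]
ft_force: [0.4, 0.2, -0.3]
opening: -0.0001
gripper_force: 0.0
```

Call:
{"method": "arm_command", "body": {
  "rows": [
    [0,0,0.05,0,0,0],
    [0,0,0,0,0,0]
  ]
}}

```text
time: 7.1
position: [0.5801, -0.0212, 0.0282]
ee_rot: [-3.141, -0.0, 2.387]
ft_force: [0.4, 0.1, 0.6]
opening: -0.0002
gripper_force: 0.0
```

Call:
{"method": "arm_command", "body": {
  "rows": [
    [0,0,0.05,0,0,0],
    [0,0,0,0,0,0]
  ]
}}

```text
time: 7.35
position: [0.5801, -0.0213, 0.0268]
ee_rot: [-3.141, -0.0, 2.387]
ft_force: [0.7, 0.5, 0.8]
opening: 0.0
gripper_force: 0.0
```

Call:
{"method": "arm_command", "body": {
  "rows": [
    [0,0,0.05,0,0,0],
    [0,0,0,0,0,0]
  ]
}}

```text
time: 7.6
position: [0.5801, -0.0212, 0.0253]
ee_rot: [-3.141, -0.0, 2.387]
ft_force: [-0.1, -0.1, 0.2]
opening: 0.0004
gripper_force: 0.0
```

```bash
python3 - <<'E'
from h import *
go(.58,-.021,.036,2.387)
a=read_camera("side");b=read_camera("top")
cv2.imwrite("pics/g2z.png",np.hstack([cv2.resize(x,None,fx=10,fy=10,interpolation=cv2.INTER_CUBIC) for x in(a[192:236,210:246],b[144:188,229:265])]))
E
```

```text
t 7.6 pos [ 0.5801 -0.0212  0.0253] yaw 2.387 turn units [-0.002 -0.002  0.002] shift units [ 0.008  0.004 -0.358] f [-0.1 -0.1  0.2] op 0.0004 gf 0.0
```

View pics/g2z.png

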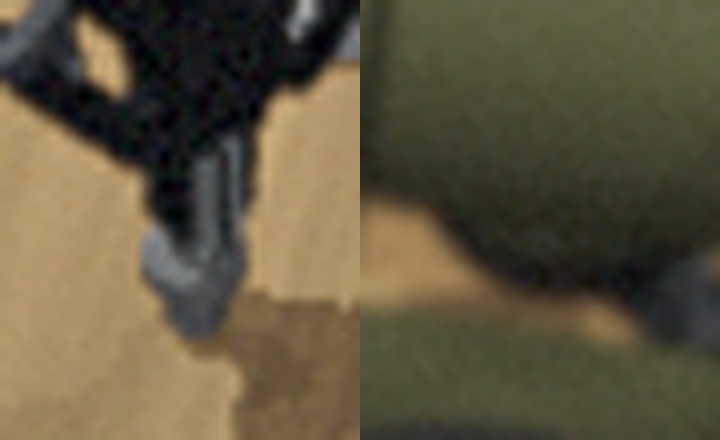

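Call:
{"method": "arm_command", "body": {
  "rows": [
    [0,0,0.05,0,0,0],
    [0,0,0,0,0,0]
  ]
}}

```text
time: 7.95
position: [0.5801, -0.0213, 0.0238]
ee_rot: [-3.141, -0.0, 2.387]
ft_force: [0.1, 0.0, -0.4]
opening: 0.0001
gripper_force: 0.0
```

Call:
{"method": "arm_command", "body": {
  "rows": [
    [0,0,0.05,0,0,0],
    [0,0,0,0,0,0]
  ]
}}

```text
time: 8.2
position: [0.5801, -0.0212, 0.0222]
ee_rot: [-3.141, -0.0, 2.387]
ft_force: [0.5, -0.0, 0.4]
opening: 0.0001
gripper_force: 0.0
```

Call:
{"method": "arm_command", "body": {
  "rows": [
    [0,0,0.05,0,0,0],
    [0,0,0,0,0,0]
  ]
}}

```text
time: 8.45
position: [0.5804, -0.0213, 0.0211]
ee_rot: [3.141, 0.0, 2.387]
ft_force: [-0.4, -0.6, 1.4]
opening: -0.0002
gripper_force: 0.7
```

Call:
{"method": "arm_command", "body": {
  "rows": [
    [0,0,0.03,0,0,0],
    [0,0,0,0,0,0]
  ]
}}

```text
time: 8.7
position: [0.5807, -0.0213, 0.0211]
ee_rot: [3.141, 0.001, 2.387]
ft_force: [-2.1, -0.1, 5.9]
opening: -0.0
gripper_force: 2.8
```

Call:
{"method": "arm_command", "body": {
  "rows": [
    [0,0,-0.4,0,0,0],
    [0,0,0,0,0,0]
  ]
}}

```text
time: 8.95
position: [0.5812, -0.0214, 0.0334]
ee_rot: [3.14, 0.002, 2.387]
ft_force: [0.7, 0.1, 0.5]
opening: 0.0001
gripper_force: 0.0
```

Call:
{"method": "arm_command", "body": {
  "rows": [
    [0,0,0,0,0,0],
    [0,0,0,0,0,0],
    [0,0,0,0,0,0],
    [0,0,0,0,0,0],
    [0,0,0.3,0,0,0],
    [0,0,0.3,0,0,0],
    [0,0,0,0,0,0]
  ],
  "gripper": 0.65
}}

```text
time: 9.82
position: [0.579, -0.0211, 0.0123]
ee_rot: [-3.14, -0.002, 2.387]
ft_force: [-0.3, 0.1, -0.3]
opening: 0.0556
gripper_force: 0.0
```

Call:
{"method": "arm_command", "body": {
  "rows": [
    [0,0,0.03,0,0,0],
    [0,0,0,0,0,0],
    [0,0,0,0,0,0],
    [0,0,0,0,0,0]
  ],
  "gripper": 0
}}

```text
time: 10.32
position: [0.5806, -0.0213, 0.0135]
ee_rot: [3.141, 0.001, 2.387]
ft_force: [0.6, 0.3, 0.1]
opening: 0.0265
gripper_force: 59.0
```

Call:
{"method": "arm_command", "body": {
  "rows": [
    [0,0,-0.5,0,0,0],
    [0,0,-1,0,0,0],
    [0,0,-1,0,0,0],
    [0,0,-1,0,0,0],
    [0,0,-0.4,0,0,0],
    [0,0,0,0,0,0]
  ]
}}

```text
time: 11.08
position: [0.5808, -0.0213, 0.1313]
ee_rot: [3.14, 0.002, 2.387]
ft_force: [0.2, -0.0, 0.5]
opening: 0.0269
gripper_force: 59.0
```

```bash
cat >> h.py <<'E'
M=(.5922,.1962,.816)
def pk(sx,sy):
    c,s=np.cos(M[2]),np.sin(M[2]);return np.array([M[0]+.03*(c*sx-s*sy),M[1]+.03*(s*sx+c*sy)])
E
python3 - <<'E'
from h import *
for s in((1,1),(1,-1),(-1,1),(-1,-1)):print(s,pk(*s).round(4))
go(*pk(1,-1) if abs(pk(1,-1)[1]-.154)<.01 else pk(-1,-1),.115,2.387)
E
```

```text
(1, 1) [0.5909 0.2386]
(1, -1) [0.6346 0.1975]
(-1, 1) [0.5498 0.1949]
(-1, -1) [0.5935 0.1538]
t 11.07 pos [ 0.5808 -0.0213  0.1313] yaw 2.387 turn units [0.014 0.02  0.002] shift units [3.689 4.544 0.542] f [ 0.2 -0.   0.5] op 0.0269 gf 59.0
```

Call:
{"method": "arm_command", "body": {
  "rows": [
    [0.615,0.757,0,0,0,0],
    [0.615,0.757,0,0,0,0],
    [0.615,0.757,0,0,0,0],
    [0.615,0.757,0,0,0,0],
    [0.615,0.757,0,0,0,0],
    [0.615,0.757,0,0,0,0],
    [0,0,0.55,0,0,0],
    [0,0,0,0,0,0],
    [0,0,0,0,0,0]
  ]
}}

```text
time: 12.2
position: [0.5923, 0.1529, 0.1125]
ee_rot: [-3.14, -0.001, 2.386]
ft_force: [-0.3, 0.2, -0.4]
opening: 0.0263
gripper_force: 59.0
```

```bash
python3 - <<'E'
from h import *
go(*pk(-1,-1),.115,2.387)
x,y=pk(-1,-1);a=read_camera("side")
z0=get_obs()["position"][2]-.0135
h=proj("side",plugpts(x,y,z0));print(h.min(0),h.max(0),proj("side",[x,y,z0]))
u,v=proj("side",[x,y,z0+.01])[0].astype(int);o=(u-24,v-22)
for d in outline_of("side","plug_a"):print(round(d["confidence"],2),np.round(d["bbox"],1),d["mask"].sum())
s=12;b=cv2.resize(a[o[1]:o[1]+48,o[0]:o[0]+48],None,fx=s,fy=s,interpolation=cv2.INTER_CUBIC)
P2=lambda p:(((p-o+.5)*s-.5).astype(int))
for r,z in((.009,z0),(.015,z0+.018),(.015,z0+.028)):cv2.polylines(b,[P2(proj("side",circ(r,z)+[x,y,0]))],True,(0,0,255),1)
cv2.polylines(b,[P2(proj("side",circ(.011,.052)+[x,y,0]))],True,(0,255,0),1)
cv2.imwrite("pics/p1.png",b)
E
```

```text
t 12.2 pos [0.5923 0.1529 0.1125] yaw 2.386 turn units [-0.02  -0.012 -0.01 ] shift units [-0.008  0.051 -0.082] f [-0.3  0.2 -0.4] op 0.0263 gf 59.0
[199.0828414 230.1145328] [212.52127321 246.15072041] [[206.34556172 243.3144826 ]]
0.57 [184.7 267.1   9.8   7.9] 119
0.55 [198.6 284.4  13.3  15.4] 110
0.4 [210.2 239.5   9.   17.8] 105
0.21 [205.1 281.6  83.   78.2] 3541
```

View pics/p1.png

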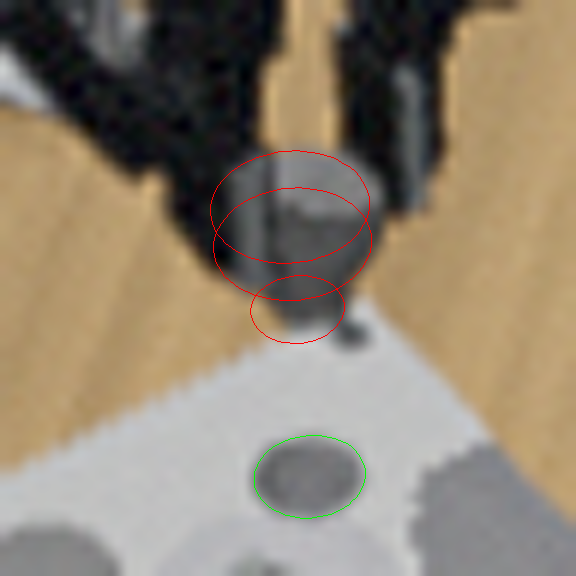

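Call:
{"method": "arm_command", "body": {
  "rows": [
    [0,0.13,0.4,0,0,0],
    [0,0,0.5,0,0,0],
    [0,0,0.48,0,0,0],
    [0,0,0,0,0,0],
    [0,0,0,0,0,0]
  ]
}}

```text
time: 12.92
position: [0.5956, 0.1567, 0.0721]
ee_rot: [-3.141, -0.0, 2.387]
ft_force: [0.1, -0.3, -0.2]
opening: 0.0268
gripper_force: 59.0
```

Call:
{"method": "arm_command", "body": {
  "rows": [
    [0,0,0,0,0,0],
    [0,0,0,0,0,0]
  ]
}}

```text
time: 13.18
position: [0.596, 0.1568, 0.0729]
ee_rot: [3.141, 0.001, 2.387]
ft_force: [-0.6, 0.3, 0.7]
opening: 0.0269
gripper_force: 59.0
```

```bash
python3 - <<'E'
from h import *
go(*pk(-1,-1),.0696,2.387)
x,y=pk(-1,-1);a=read_camera("side")
z0=get_obs()["position"][2]-.0131
u,v=proj("side",[x,y,z0+.01])[0].astype(int);o=(u-24,v-22)
s=12;b=cv2.resize(a[o[1]:o[1]+48,o[0]:o[0]+48],None,fx=s,fy=s,interpolation=cv2.INTER_CUBIC)
P2=lambda p:(((p-o+.5)*s-.5).astype(int))
for r,z in((.009,z0),(.015,z0+.018),(.015,z0+.028)):cv2.polylines(b,[P2(proj("side",circ(r,z)+[x,y,0]))],True,(0,0,255),1)
cv2.polylines(b,[P2(proj("side",circ(.011,.052)+[x,y,0]))],True,(0,255,0),1)
cv2.imwrite("pics/p2.png",b)
E
```

```text
t 13.18 pos [0.596  0.1568 0.0729] yaw 2.387 turn units [0.01  0.008 0.002] shift units [-0.007 -0.128  0.11 ] f [-0.6  0.3  0.7] op 0.0269 gf 59.0
```

View pics/p2.png

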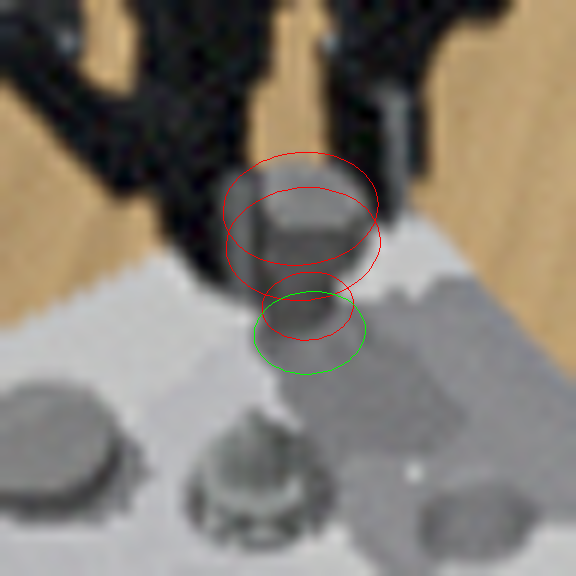

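Call:
{"method": "arm_command", "body": {
  "rows": [
    [0.02,-0.07,0,0,0,0],
    [0,0,0.1,0,0,0],
    [0,0,0.1,0,0,0],
    [0,0,0,0,0,0]
  ]
}}

```text
time: 13.72
position: [0.5933, 0.1555, 0.0656]
ee_rot: [-3.141, -0.001, 2.387]
ft_force: [0.4, 0.0, -0.2]
opening: 0.0268
gripper_force: 59.0
```

Call:
{"method": "arm_command", "body": {
  "rows": [
    [0,0,0.07,0,0,0],
    [0,0,0,0,0,0]
  ]
}}

```text
time: 13.98
position: [0.5936, 0.1555, 0.0639]
ee_rot: [-3.141, -0.0, 2.387]
ft_force: [-0.1, -0.7, 0.4]
opening: 0.0265
gripper_force: 59.0
```

Call:
{"method": "arm_command", "body": {
  "rows": [
    [0,0,0.07,0,0,0],
    [0,0,0,0,0,0]
  ]
}}

```text
time: 14.22
position: [0.5935, 0.1555, 0.0618]
ee_rot: [-3.141, -0.0, 2.387]
ft_force: [-0.6, 0.4, -0.6]
opening: 0.0265
gripper_force: 59.0
```

Call:
{"method": "arm_command", "body": {
  "rows": [
    [0,0,0.07,0,0,0],
    [0,0,0,0,0,0]
  ]
}}

```text
time: 14.48
position: [0.5935, 0.1555, 0.0597]
ee_rot: [-3.141, -0.0, 2.387]
ft_force: [-0.2, -0.3, 0.2]
opening: 0.0267
gripper_force: 59.0
```

Call:
{"method": "arm_command", "body": {
  "rows": [
    [0,0,0.07,0,0,0],
    [0,0,0,0,0,0]
  ]
}}

```text
time: 14.72
position: [0.5935, 0.1555, 0.0576]
ee_rot: [-3.141, -0.0, 2.387]
ft_force: [-0.8, 0.2, -0.3]
opening: 0.0266
gripper_force: 59.0
```

Call:
{"method": "arm_command", "body": {
  "rows": [
    [0,0,0.07,0,0,0],
    [0,0,0,0,0,0]
  ]
}}

```text
time: 14.98
position: [0.5935, 0.1555, 0.0555]
ee_rot: [-3.141, -0.0, 2.387]
ft_force: [-0.5, 0.0, -0.6]
opening: 0.0267
gripper_force: 59.0
```

Call:
{"method": "arm_command", "body": {
  "rows": [
    [0,0,0.1,0,0,0],
    [0,0,0.05,0,0,0],
    [0,0,0,0,0,0]
  ]
}}

```text
time: 15.35
position: [0.5934, 0.1555, 0.0509]
ee_rot: [-3.141, -0.0, 2.387]
ft_force: [-0.8, -0.2, -0.0]
opening: 0.0266
gripper_force: 59.0
```

Call:
{"method": "arm_command", "body": {
  "rows": [
    [0,0,0.05,0,0,0],
    [0,0,0,0,0,0]
  ]
}}

```text
time: 15.6
position: [0.5936, 0.1555, 0.0496]
ee_rot: [-3.141, -0.0, 2.387]
ft_force: [0.6, 0.4, 0.1]
opening: 0.027
gripper_force: 59.0
```

Call:
{"method": "arm_command", "body": {
  "rows": [
    [0,0,0.05,0,0,0],
    [0,0,0,0,0,0]
  ]
}}

```text
time: 15.85
position: [0.5937, 0.1556, 0.0482]
ee_rot: [3.142, -0.0, 2.387]
ft_force: [-0.8, 0.4, -1.0]
opening: 0.0267
gripper_force: 59.0
```

Call:
{"method": "arm_command", "body": {
  "rows": [
    [0,0,0.05,0,0,0],
    [0,0,0,0,0,0]
  ]
}}

```text
time: 16.1
position: [0.5938, 0.1556, 0.0478]
ee_rot: [-3.141, -0.0, 2.387]
ft_force: [-3.0, 0.3, 5.1]
opening: 0.0264
gripper_force: 59.8
```

Call:
{"method": "arm_command", "body": {
  "rows": [
    [0,0,0.04,0,0,0],
    [0,0,0,0,0,0]
  ]
}}

```text
time: 16.35
position: [0.5939, 0.1556, 0.0477]
ee_rot: [-3.141, -0.0, 2.387]
ft_force: [-6.1, -1.0, 10.6]
opening: 0.0268
gripper_force: 60.3
```

Call:
{"method": "arm_command", "body": {
  "rows": [
    [0,0,-0.03,0,0,0],
    [0,0,0,0,0,0],
    [0,0,0,0,0,0],
    [0,0,-0.3,0,0,0],
    [0,0,-0.6,0,0,0],
    [0,0,-1,0,0,0],
    [0,0,-0.6,0,0,0],
    [0,0,0,0,0,0]
  ],
  "gripper": 0.53
}}

```text
time: 17.35
position: [0.5953, 0.1558, 0.1244]
ee_rot: [3.138, 0.003, 2.387]
ft_force: [0.9, 0.7, 0.2]
opening: 0.0453
gripper_force: 0.0
```

```bash
python3 - <<'E'
from h import *
go(.4263,-.0275,.0131,2.387)
for n in P:
    read_camera(n)
    for d in outline_of(n,"plug_a"):
        c=cen(d["mask"]);print(n,round(d["confidence"],2),np.round(d["bbox"],1),c.round(1),ray(n,c,.06)[:2].round(4))
E
```

```text
t 17.35 pos [0.5953 0.1558 0.1244] yaw 2.387 turn units [0.046 0.034 0.002] shift units [-0.082 -8.311  3.709] f [0.9 0.7 0.2] op 0.0453 gf 0.0
top 0.53 [152.2 159.6   9.4   7.2] [151.8 158.3] [0.5897 0.2389]
top 0.42 [313.2 171.1  58.9  60.5] [311.5 171.6] [ 0.5622 -0.1951]
side 0.57 [286.5 223.9   7.    7.9] [285.1 224.4] [0.4245 0.0142]
side 0.49 [185.6 266.5  14.1  10.4] [184.9 267.1] [0.6343 0.1998]
side 0.47 [199.5 284.4  11.6  18.9] [198.3 283.9] [0.5911 0.2412]
```

Call:
{"method": "arm_command", "body": {
  "rows": [
    [-0.05,-0.92,0,0,0,0],
    [0,-0.92,0,0,0,0],
    [0,-0.92,0,0,0,0],
    [0,-0.92,0,0,0,0],
    [0,-0.92,0,0,0,0],
    [0,-0.92,0,0,0,0],
    [0,-0.92,0,0,0,0],
    [0,-0.92,0,0,0,0],
    [0,-0.92,0,0,0,0],
    [0,0,0,0,0,0]
  ],
  "gripper": 0.65
}}

```text
time: 18.8
position: [0.4232, -0.027, 0.1202]
ee_rot: [-3.141, -0.002, 2.385]
ft_force: [-0.0, 0.5, -0.6]
opening: 0.0558
gripper_force: 0.0
```

Call:
{"method": "arm_command", "body": {
  "rows": [
    [0,0,0.7,0,0,0],
    [0,0,0.7,0,0,0],
    [0,0,0.6,0,0,0],
    [0,0,0,0,0,0],
    [0,0,0,0,0,0]
  ]
}}

```text
time: 19.42
position: [0.4252, -0.0262, 0.0618]
ee_rot: [3.141, 0.0, 2.388]
ft_force: [0.6, -0.7, 0.4]
opening: 0.0556
gripper_force: 0.0
```

```bash
python3 - <<'E'
from h import *
go(.4263,-.0275,.0131,2.387)
for n in P:
    a=read_camera(n);cv2.imwrite(f"{n}1.png",a)
    for d in outline_of(n,"plug_a"):
        c=cen(d["mask"]);print(n,round(d["confidence"],2),np.round(d["bbox"],1),c.round(1),ray(n,c,.06)[:2].round(4))
    print(greymask(a,*[(249,220),(285,224)][n=="side"]))
E
```

```text
t 19.43 pos [ 0.4252 -0.0262  0.0618] yaw 2.388 turn units [0.004 0.002 0.006] shift units [-0.056 -0.007  1.624] f [ 0.6 -0.7  0.4] op 0.0556 gf 0.0
top 0.49 [168.1 142.6  12.9   8.9] [167.9 142.7] [0.6333 0.197 ]
(array([246.42045455, 218.84659091]), np.float64(2.75))
side 0.71 [198.8 283.5  14.7  13.7] [199.1 283.9] [0.5894 0.241 ]
side 0.63 [285.2 224.5  12.5  10. ] [285.1 224. ] [0.4245 0.0129]
side 0.6 [184.9 265.6  10.8  10.6] [185.  266.9] [0.6344 0.1994]
side 0.56 [207.4 256.9  12.2  11.1] [206.8 256. ] [0.5937 0.1573]
(array([285.44189484, 223.68147169]), np.float64(100.4375))
```

Call:
{"method": "arm_command", "body": {
  "rows": [
    [-0.05,0,0.6,0,0,0],
    [0,0,0.6,0,0,0],
    [0,0,0.42,0,0,0],
    [0,0,0,0,0,0],
    [0,0,0,0,0,0]
  ]
}}

```text
time: 20.25
position: [0.4263, -0.0276, 0.0134]
ee_rot: [3.141, 0.001, 2.387]
ft_force: [-0.4, -0.1, -1.5]
opening: 0.0555
gripper_force: 0.0
```

Call:
{"method": "arm_command", "body": {
  "rows": [
    [0,0,0,0,0,0],
    [0,0,0,0,0,0],
    [0,0,0,0,0,0],
    [0,0,0,0,0,0]
  ],
  "gripper": 0
}}

```text
time: 20.75
position: [0.4266, -0.0277, 0.0138]
ee_rot: [3.141, 0.001, 2.387]
ft_force: [-1.1, 0.5, 6.2]
opening: 0.0266
gripper_force: 58.9
```

Call:
{"method": "arm_command", "body": {
  "rows": [
    [0,0,-0.6,0,0,0],
    [0,0,-0.9,0,0,0],
    [0,0,-0.9,0,0,0],
    [0,0,-0.9,0,0,0],
    [0,0,-0.3,0,0,0],
    [0,0,0,0,0,0]
  ]
}}

```text
time: 21.5
position: [0.4258, -0.0275, 0.1208]
ee_rot: [3.141, 0.0, 2.387]
ft_force: [-0.2, 0.4, -0.3]
opening: 0.0265
gripper_force: 59.1
```

```bash
python3 - <<'E'
from h import *
go(.5501,.1966,.0131,2.387)
E
```

```text
t 21.5 pos [ 0.4258 -0.0275  0.1208] yaw 2.387 turn units [0.004 0.006 0.002] shift units [2.098 8.281 3.589] f [-0.2  0.4 -0.3] op 0.0265 gf 59.1
```

Call:
{"method": "arm_command", "body": {
  "rows": [
    [0.233,0.92,0,0,0,0],
    [0.233,0.92,0,0,0,0],
    [0.233,0.92,0,0,0,0],
    [0.233,0.92,0,0,0,0],
    [0.233,0.92,0,0,0,0],
    [0.233,0.92,0,0,0,0],
    [0.233,0.92,0,0,0,0],
    [0.233,0.92,0,0,0,0],
    [0.233,0.92,0,0,0,0],
    [0,0,0,0,0,0]
  ]
}}

```text
time: 22.75
position: [0.5494, 0.1975, 0.1187]
ee_rot: [-3.139, -0.002, 2.389]
ft_force: [0.1, 0.5, -0.5]
opening: 0.0266
gripper_force: 59.2
```

Call:
{"method": "arm_command", "body": {
  "rows": [
    [0,0,0.5,0,0,0],
    [0,0,0.6,0,0,0],
    [0,0,0.5,0,0,0],
    [0,0,0,0,0,0],
    [0,0,0,0,0,0],
    [0,0,0,0,0,0]
  ]
}}

```text
time: 23.5
position: [0.5507, 0.1967, 0.0738]
ee_rot: [3.14, 0.001, 2.387]
ft_force: [0.8, 0.5, -0.6]
opening: 0.0262
gripper_force: 59.2
```

```bash
python3 - <<'E'
from h import *
go(.5501,.1966,.0478,2.387)
E
```

```text
t 23.5 pos [0.5507 0.1967 0.0738] yaw 2.387 turn units [0.016 0.01  0.   ] shift units [ 0.012 -0.017  0.866] f [ 0.8  0.5 -0.6] op 0.0262 gf 59.2
```

Call:
{"method": "arm_command", "body": {
  "rows": [
    [0.01,-0.015,0.15,0,0,0],
    [0,0,0.1,0,0,0],
    [0,0,0.07,0,0,0],
    [0,0,0,0,0,0]
  ]
}}

```text
time: 24.0
position: [0.5493, 0.1964, 0.0629]
ee_rot: [-3.141, -0.0, 2.387]
ft_force: [0.8, 0.3, -0.3]
opening: 0.0263
gripper_force: 59.2
```

Call:
{"method": "arm_command", "body": {
  "rows": [
    [0,0,0.07,0,0,0],
    [0,0,0.05,0,0,0],
    [0,0,0,0,0,0]
  ]
}}

```text
time: 24.38
position: [0.5493, 0.1964, 0.0594]
ee_rot: [-3.141, -0.0, 2.387]
ft_force: [-0.1, -1.5, -0.1]
opening: 0.0266
gripper_force: 59.2
```

Call:
{"method": "arm_command", "body": {
  "rows": [
    [0,0,0.1,0,0,0],
    [0,0,0.1,0,0,0],
    [0,0,0,0,0,0]
  ]
}}

```text
time: 24.75
position: [0.5492, 0.1964, 0.0531]
ee_rot: [-3.141, -0.0, 2.387]
ft_force: [0.1, 0.4, -0.6]
opening: 0.0265
gripper_force: 59.2
```

In the pocket; seat it.

Call:
{"method": "arm_command", "body": {
  "rows": [
    [0,0,0.1,0,0,0],
    [0,0,0.05,0,0,0],
    [0,0,0.03,0,0,0],
    [0,0,0,0,0,0]
  ]
}}

```text
time: 25.25
position: [0.5496, 0.1965, 0.0483]
ee_rot: [3.141, 0.0, 2.387]
ft_force: [0.2, -0.6, -1.2]
opening: 0.0266
gripper_force: 59.2
```

Call:
{"method": "arm_command", "body": {
  "rows": [
    [0,0,0.04,0,0,0],
    [0,0,0,0,0,0]
  ]
}}

```text
time: 25.5
position: [0.5497, 0.1965, 0.0481]
ee_rot: [-3.141, 0.0, 2.387]
ft_force: [-3.0, -0.3, 6.6]
opening: 0.0264
gripper_force: 59.8
```

Call:
{"method": "arm_command", "body": {
  "rows": [
    [0,0,-0.03,0,0,0],
    [0,0,0,0,0,0],
    [0,0,0,0,0,0],
    [0,0,-0.3,0,0,0],
    [0,0,-0.6,0,0,0],
    [0,0,-1,0,0,0],
    [0,0,-0.7,0,0,0],
    [0,0,0,0,0,0]
  ],
  "gripper": 0.53
}}

```text
time: 26.5
position: [0.5513, 0.1969, 0.1293]
ee_rot: [3.137, 0.003, 2.387]
ft_force: [-0.4, -0.6, 0.7]
opening: 0.0453
gripper_force: 0.0
```

```bash
python3 - <<'E'
from h import *
go(.5689,-.2027,.12,2.387)
go(.5689,-.2027,.12,3.479)
E
```

```text
t 26.5 pos [0.5513 0.1969 0.1293] yaw 2.387 turn units [0.056 0.036 0.002] shift units [-9.551 -9.304  0.309] f [-0.4 -0.6  0.7] op 0.0453 gf 0.0
t 26.5 pos [0.5513 0.1969 0.1293] yaw 2.387 turn units [  0.032   0.062 -12.512] shift units [  3.858 -12.764   0.309] f [-0.4 -0.6  0.7] op 0.0453 gf 0.0
```

Call:
{"method": "arm_command", "body": {
  "rows": [
    [-0.955,-0.93,0,0,0,0],
    [-0.955,-0.93,0,0,0,0],
    [-0.955,-0.93,0,0,0,0],
    [-0.955,-0.93,0,0,0,0],
    [-0.955,-0.93,0,0,0,0],
    [-0.955,-0.93,0,0,0,0],
    [-0.955,-0.93,0,0,0,0],
    [-0.955,-0.93,0,0,0,0],
    [-0.955,-0.93,0,0,0,0],
    [-0.955,-0.93,0,0,0,0]
  ],
  "gripper": 0.65
}}

```text
time: 27.75
position: [0.5663, -0.204, 0.1246]
ee_rot: [-3.141, -0.002, 2.387]
ft_force: [-0.1, 0.3, 0.2]
opening: 0.0552
gripper_force: 0.0
```

Call:
{"method": "arm_command", "body": {
  "rows": [
    [0,0,0,0,0,-1],
    [0,0,0,0,0,-1],
    [0,0,0,0,0,-1],
    [0,0,0,0,0,-1],
    [0,0,0,0,0,-1],
    [0,0,0,0,0,-1],
    [0,0,0,0,0,-1],
    [0,0,0,0,0,-1],
    [0,0,0,0,0,-1],
    [0,0,0,0,0,-1]
  ]
}}

```text
time: 29.0
position: [0.5664, -0.2027, 0.1245]
ee_rot: [3.14, -0.002, -3.021]
ft_force: [-0.4, -0.4, 0.0]
opening: 0.0553
gripper_force: 0.0
```

Call:
{"method": "arm_command", "body": {
  "rows": [
    [0,0,0,0,0,-1],
    [0,0,0,0,0,-1],
    [0,0,0,0,0,-0.51],
    [0,0,0,0,0,0],
    [0,0,0,0,0,0]
  ]
}}

```text
time: 29.62
position: [0.5668, -0.2029, 0.1252]
ee_rot: [3.141, -0.001, -2.805]
ft_force: [0.5, 0.5, 0.2]
opening: 0.0558
gripper_force: 0.0
```

```bash
python3 - <<'E'
from h import *
go(.5689,-.2027,.023,3.479)
im={n:read_camera(n) for n in P}
for n in P:
    print(n,fitsq(im[n],n,*M,.052))
    for d in outline_of(n,"plug_a"):
        c=cen(d["mask"]);print(n,round(d["confidence"],2),np.round(d["bbox"],1),c.round(1),ray(n,c,.06)[:2].round(4))
tiles=[]
for n in P:
    u,v=proj(n,[*M[:2],.055])[0].astype(int)
    tiles.append(cv2.resize(im[n][v-40:v+40,u-45:u+45],None,fx=4.4,fy=4.4,interpolation=cv2.INTER_CUBIC))
cv2.imwrite("pics/seat.png",np.hstack(tiles))
E
```

```text
t 29.62 pos [ 0.5668 -0.2029  0.1252] yaw -2.805 turn units [ 0.01  -0.01  -0.008] shift units [-0.069 -0.018  3.407] f [0.5 0.5 0.2] op 0.0558 gf 0.0
top (array([0.59227799, 0.19671597, 0.81539939]), np.float64(-50.918319273494184))
top 0.66 [183.8 158.1  10.3  13.1] [183.2 158. ] [0.5924 0.1544]
top 0.63 [167.1 143.9  12.4   8.9] [168. 143.] [0.6325 0.1966]
top 0.6 [165.5 174.4   5.   13.1] [168.2 173.9] [0.5483 0.1934]
side (array([0.59253495, 0.19576848, 0.81488173]), np.float64(-53.38551637546449))
side 0.73 [207.5 279.6  84.8  77.8] [203.1 281.6] [0.5824 0.2332]
side 0.63 [208.4 256.8  13.2  10.6] [207.4 256.1] [0.5922 0.1574]
side 0.63 [184.4 266.8  11.2   6.8] [185.  267.1] [0.6341 0.1998]
side 0.55 [199.1 283.   12.9  17. ] [199.2 284. ] [0.5891 0.2412]
side 0.51 [222.6 271.1  13.1  12.4] [220.9 271.6] [0.5498 0.1975]
side 0.17 [246.5 181.1  49.3  37.4] [245.9 181.6] [ 0.556  -0.1397]
```

View pics/seat.png

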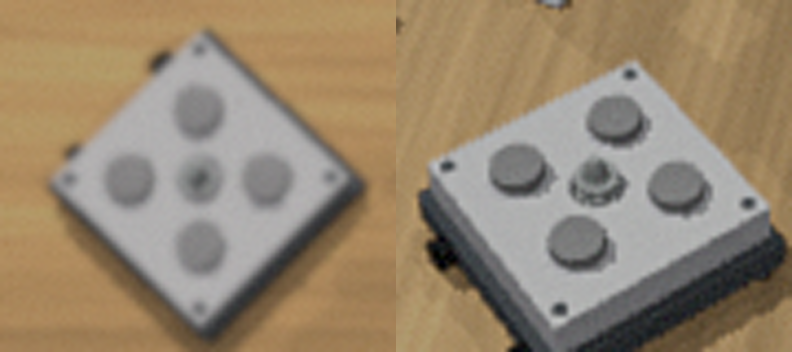

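Call:
{"method": "arm_command", "body": {
  "rows": [
    [-0.065,-0.018,0.5,0,0,0],
    [0,0,0.8,0,0,0],
    [0,0,0.8,0,0,0],
    [0,0,0.7,0,0,0],
    [0,0,0.4,0,0,0],
    [0,0,0.2,0,0,0],
    [0,0,0,0,0,0],
    [0,0,0,0,0,0]
  ]
}}

```text
time: 30.82
position: [0.5699, -0.2032, 0.0249]
ee_rot: [-3.14, 0.001, -2.804]
ft_force: [-0.6, -0.6, 0.1]
opening: 0.0554
gripper_force: 0.0
```

Call:
{"method": "arm_command", "body": {
  "rows": [
    [0,0,0,0,0,0],
    [0,0,0,0,0,0],
    [0,0,0,0,0,0],
    [0,0,0,0,0,0],
    [0,0,0,0,0,0]
  ],
  "gripper": 0
}}

```text
time: 31.45
position: [0.5696, -0.2032, 0.0246]
ee_rot: [-3.141, 0.001, -2.804]
ft_force: [-1.1, 1.0, 5.4]
opening: 0.0111
gripper_force: 60.3
```

```bash
python3 - <<'E'
from h import *
go(.5689,-.2027,.023,3.479)
print(get_obs()["moment"].round(2))
for n in P:print(n,fitsq(read_camera(n),n,.5686,-.2044,.337,.019))
E
```

```text
t 31.45 pos [ 0.5696 -0.2032  0.0246] yaw -2.804 turn units [-0.008  0.008 -0.002] shift units [0.017 0.022 0.053] f [-1.1  1.   5.4] op 0.0111 gf 60.3
[-0.05  0.15  0.02]
top (array([ 0.56926974, -0.20219441,  0.35217233]), np.float64(-15.998318643904355))
side (array([ 0.56860307, -0.20490287,  0.33757013]), np.float64(-37.235320424803696))
```

Call:
{"method": "arm_command", "body": {
  "rows": [
    [0,0,-0.2,0,0,0],
    [0,0,-0.4,0,0,0],
    [0,0,-0.7,0,0,0],
    [0,0,-1,0,0,0],
    [0,0,-0.8,0,0,0],
    [0,0,-0.5,0,0,0],
    [0,0,-0.2,0,0,0],
    [0,0,0,0,0,0]
  ]
}}

```text
time: 32.55
position: [0.569, -0.2028, 0.1378]
ee_rot: [3.141, -0.0, -2.804]
ft_force: [-0.0, -0.3, -4.9]
opening: 0.0109
gripper_force: 59.0
```

```bash
python3 - <<'E'
from h import *
go(.593,.1976,.135,3.479);go(.593,.1976,.135,3.957)
print(get_obs()["moment"].round(2))
z=get_obs()["position"][2]-.0246+.019
print(fitsq(read_camera("side"),"side",.5686,-.2044,.337,z))
E
```

```text
t 32.55 pos [ 0.569  -0.2028  0.1378] yaw -2.804 turn units [ 0.002 -0.002 -0.002] shift units [-5.174 12.33   0.093] f [-0.  -0.3 -4.9] op 0.0109 gf 59.0
t 32.55 pos [ 0.569  -0.2028  0.1378] yaw -2.804 turn units [ 2.00e-03 -2.00e-03 -5.48e+00] shift units [-10.266   8.568   0.093] f [-0.  -0.3 -4.9] op 0.0109 gf 59.0
[-0.01  0.03 -0.03]
(array([ 0.56796947, -0.20399534,  0.33325831]), np.float64(-31.95463531213136))
```

Call:
{"method": "arm_command", "body": {
  "rows": [
    [-0.2,0.47,0,0,0,0],
    [-0.37,0.88,0,0,0,0],
    [-0.37,0.88,0,0,0,0],
    [-0.37,0.88,0,0,0,0],
    [-0.37,0.88,0,0,0,0],
    [-0.37,0.88,0,0,0,0],
    [-0.37,0.88,0,0,0,0],
    [-0.37,0.88,0,0,0,0],
    [-0.37,0.88,0,0,0,0],
    [-0.37,0.88,0,0,0,0]
  ]
}}

```text
time: 33.85
position: [0.5849, 0.0715, 0.1368]
ee_rot: [3.141, -0.002, -2.804]
ft_force: [0.4, 0.3, -5.9]
opening: 0.0112
gripper_force: 58.9
```

Call:
{"method": "arm_command", "body": {
  "rows": [
    [-0.37,0.88,0,0,0,0],
    [-0.37,0.88,0,0,0,0],
    [-0.37,0.88,0,0,0,0],
    [-0.37,0.88,0,0,0,0],
    [-0.16,0.4,0,0,0,0]
  ]
}}

```text
time: 34.48
position: [0.5923, 0.1988, 0.1368]
ee_rot: [3.141, -0.002, -2.802]
ft_force: [-0.2, 0.3, -5.8]
opening: 0.0109
gripper_force: 59.0
```

Call:
{"method": "arm_command", "body": {
  "rows": [
    [0,0,0,0,0,-0.9],
    [0,0,0,0,0,-0.9],
    [0,0,0,0,0,-0.9],
    [0,0,0,0,0,-0.9],
    [0,0,0,0,0,-0.9],
    [0,0,0,0,0,-0.6],
    [0,0,0,0,0,-0.38],
    [0,0,0,0,0,0],
    [0,0,0,0,0,0],
    [0,0,0,0,0,0]
  ]
}}

```text
time: 35.72
position: [0.5933, 0.1969, 0.1379]
ee_rot: [-3.142, -0.0, -2.326]
ft_force: [-0.4, -0.1, -5.7]
opening: 0.0112
gripper_force: 59.0
```

```bash
python3 - <<'E'
from h import *
go(.593,.1976,.105,3.957)
z=get_obs()["position"][2]-.0246+.019
for n in P:
    im=read_camera(n);print(n,fitsq(im,n,.5922,.1962,.816,z))
E
```

```text
t 35.73 pos [0.5933 0.1969 0.1379] yaw -2.326 turn units [-0.    -0.    -0.002] shift units [-0.01   0.024  1.097] f [-0.4 -0.1 -5.7] op 0.0112 gf 59.0
top (array([0.58229804, 0.18627429, 0.79731287]), np.float64(-16.513447957819686))
side (array([0.59255744, 0.19608268, 0.81997272]), np.float64(-38.563077873390604))
```

Call:
{"method": "arm_command", "body": {
  "rows": [
    [0,0,0.4,0,0,0],
    [0,0,0.5,0,0,0],
    [0,0,0.3,0,0,0],
    [0,0,0,0,0,0],
    [0,0,0,0,0,0]
  ]
}}

```text
time: 36.45
position: [0.5936, 0.197, 0.1021]
ee_rot: [-3.141, 0.0, -2.326]
ft_force: [-0.5, 0.1, -5.2]
opening: 0.0105
gripper_force: 58.9
```

Call:
{"method": "arm_command", "body": {
  "rows": [
    [0,0,0.07,0,0,0],
    [0,0,0.07,0,0,0],
    [0,0,0,0,0,0]
  ]
}}

```text
time: 36.83
position: [0.5932, 0.1969, 0.0976]
ee_rot: [3.141, -0.0, -2.326]
ft_force: [-0.2, 0.4, -6.0]
opening: 0.0105
gripper_force: 58.9
```

Call:
{"method": "arm_command", "body": {
  "rows": [
    [0,0,0.07,0,0,0],
    [0,0,0.05,0,0,0],
    [0,0,0,0,0,0]
  ]
}}

```text
time: 37.2
position: [0.5932, 0.1969, 0.0938]
ee_rot: [3.141, -0.0, -2.326]
ft_force: [-0.9, 0.1, -5.2]
opening: 0.011
gripper_force: 58.9
```

Past the nose height with no contact: the bore is over the pin. Continuing.

Call:
{"method": "arm_command", "body": {
  "rows": [
    [0,0,0.07,0,0,0],
    [0,0,0.07,0,0,0],
    [0,0,0,0,0,0]
  ]
}}

```text
time: 37.58
position: [0.5931, 0.1969, 0.0895]
ee_rot: [3.141, -0.001, -2.326]
ft_force: [0.0, 0.4, -5.4]
opening: 0.011
gripper_force: 58.9
```

Call:
{"method": "arm_command", "body": {
  "rows": [
    [0,0,0.07,0,0,0],
    [0,0,0.05,0,0,0],
    [0,0,0,0,0,0]
  ]
}}

```text
time: 37.95
position: [0.5932, 0.1969, 0.0861]
ee_rot: [3.141, -0.0, -2.326]
ft_force: [0.3, 0.0, -5.7]
opening: 0.011
gripper_force: 58.9
```

Call:
{"method": "arm_command", "body": {
  "rows": [
    [0,0,0.05,0,0,0],
    [0,0,0,0,0,0]
  ]
}}

```text
time: 38.2
position: [0.5933, 0.1969, 0.0847]
ee_rot: [3.142, -0.0, -2.326]
ft_force: [0.3, -1.5, -5.8]
opening: 0.0109
gripper_force: 59.1
```

Call:
{"method": "arm_command", "body": {
  "rows": [
    [0,0,0.05,0,0,0],
    [0,0,0.05,0,0,0],
    [0,0,0,0,0,0]
  ]
}}

```text
time: 38.58
position: [0.5935, 0.197, 0.0827]
ee_rot: [-3.141, 0.0, -2.326]
ft_force: [-3.4, -1.5, 2.9]
opening: 0.0109
gripper_force: 60.2
```

Call:
{"method": "arm_command", "body": {
  "rows": [
    [0,0,0.05,0,0,0],
    [0,0,0.05,0,0,0],
    [0,0,0,0,0,0]
  ]
}}

```text
time: 38.95
position: [0.5936, 0.197, 0.0796]
ee_rot: [-3.141, 0.0, -2.326]
ft_force: [-4.1, -1.4, 6.9]
opening: 0.0109
gripper_force: 60.8
```

Call:
{"method": "arm_command", "body": {
  "rows": [
    [0,0,0.05,0,0,0],
    [0,0,0,0,0,0],
    [0,0,0,0,0,0]
  ]
}}

```text
time: 39.33
position: [0.5936, 0.197, 0.0785]
ee_rot: [-3.141, 0.0, -2.326]
ft_force: [-6.2, -1.3, 7.8]
opening: 0.0107
gripper_force: 60.9
```

Call:
{"method": "arm_command", "body": {
  "rows": [
    [0,0,0.05,0,0,0],
    [0,0,0,0,0,0],
    [0,0,0,0,0,0]
  ]
}}

```text
time: 39.7
position: [0.5937, 0.197, 0.0774]
ee_rot: [-3.141, 0.0, -2.326]
ft_force: [-6.1, -2.2, 9.0]
opening: 0.0113
gripper_force: 61.1
```

Call:
{"method": "arm_command", "body": {
  "rows": [
    [0,0,0.05,0,0,0],
    [0,0,0,0,0,0],
    [0,0,0,0,0,0]
  ]
}}

```text
time: 40.08
position: [0.5936, 0.197, 0.0768]
ee_rot: [-3.141, -0.0, -2.326]
ft_force: [-9.2, -1.7, 13.2]
opening: 0.011
gripper_force: 61.8
```

Call:
{"method": "arm_command", "body": {
  "rows": [
    [0,0,0.04,0,0,0],
    [0,0,0,0,0,0],
    [0,0,0,0,0,0]
  ]
}}

```text
time: 40.45
position: [0.5935, 0.1969, 0.0766]
ee_rot: [3.142, -0.0, -2.326]
ft_force: [-13.2, -3.6, 18.4]
opening: 0.0107
gripper_force: 62.6
```

Call:
{"method": "arm_command", "body": {
  "rows": [
    [0,0,0,0,0,0],
    [0,0,0,0,0,0],
    [0,0,0,0,0,0],
    [0,0,0,0,0,0]
  ]
}}

```text
time: 40.95
position: [0.5935, 0.197, 0.0766]
ee_rot: [3.142, -0.0, -2.326]
ft_force: [-13.1, -2.6, 18.3]
opening: 0.0112
gripper_force: 62.6
```

```bash
python3 - <<'E'
from h import *
print(fitsq(read_camera("side"),"side",.5925,.1957,.815,.071))
go(.593,.1976,.0766,3.957)
close_job()
print(get_obs()["time"])
E
```

```text
(array([0.59243673, 0.19595052, 0.81004884]), np.float64(-38.17832313565864))
t 41.0 pos [0.5935 0.197  0.0766] yaw -2.326 turn units [ 0.    -0.004  0.002] shift units [-0.004  0.028  0.001] f [-12.6  -3.7  18.5] op 0.0108 gf 62.6
the job is handed in; nothing more can be done
the job is handed in; nothing more can be done
```

All four plugs look seated in the mould, and the cover is on the pin, in line with the mould and held shut with about 18 N with the gripper still on it; I handed the job in at 41 s but was shown no verdict.

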